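# Centre the wobbly red bauble on its display stand

### The arm

A 7-joint arm with a two-finger parallel gripper is mounted at the origin on the work surface. World frame = base frame: x ahead of the robot, y to its left, z up, the work surface at z = 0. Lengths are in mm, angles in rad, forces in N, time in s.
With the tool pointing down it reaches from about 400 to 875 mm from the base axis. Payload 4.4 kg.
Tool frame: the origin (TCP) lies midway between the tips of the shut fingers; the grasp point (between the pads) lies 19 mm behind it (ctrl.grip_point_offset is the distance from the TCP to the grasp point, in mm); z points along the fingers, x is the direction in which the jaws open and shut, and the axes are right-handed (so a half turn about z gives the same grasp; the last joint's range is limited). The gripper opens to 85 mm and grips with 20 to 120 N. Pads are 22 mm wide; open, the fingers measure 114 mm over their backs; the gripper's body (76 mm by 85 mm) begins 54 mm behind the grasp point. The pads swing forward as they close: fully open they stand 13 mm farther back than shut.
Start: joints at [-1.279, 0.628, 0.038, 1.517, -0.027, 0.996, -0.02], TCP at [227.617, 608.858, 231.313] pointing down, gripper open.
Joint ranges: [-3.06, 3.06], [-0.37, 2.12], [-1.25, 1.32], [0.18, 2.47], [-1.1, 4.24], [0.23, 1.98], [-2.94, 2.94]. Speed limits (rad/s): [2.57, 2.57, 3.14, 3.14, 3.14, 3.14, 3.14].

### API

Orientations are given as [roll, pitch, yaw] about the fixed x, y, z axes, in that order (R = Rz(yaw) Ry(pitch) Rx(roll)).
In Python, from cell import ctrl, viewer gives the robot as it stands.
- The arm moves only by the tool apply_moves, never from a script. Its argument "series" is a list that holds one entry, the list of rows, each a list of 6 numbers: the shift along the tool's x, y, z normalised to -1 to 1, where 1 is 50 mm, then the turn, a rotation vector about the tool's x, y, z normalised to -1 to 1, where 1 is 6 degrees. In form: [[[tx, ty, tz, rx, ry, rz], ...]]. A call has exactly 5 rows; each row shifts and turns the commanded pose from where the row before left it, along the tool's axes as they then stand; what a row does not reach is not made up. A row lasts 1/8 s, in which the tool goes at most 62.5 mm and 10.7 degrees, less where a joint would pass 70% of its speed; a pose out of reach is approached as far as the arm can. A call with a number of a shift or a turn outside -1 to 1 is refused whole. A call with a gripper value outside its range is refused whole. "claw" is the gripper command: -1 is shut, 1 is fully open, values between are in proportion, set as the call begins (left out, the last holds). The fingers move at their own pace and stop on an object; the grip force is fixed at half the most. Time passes only in rows, so rows that do not move let the fingers close, or fill a call up. It gives the time, the measured TCP pose, the force and the opening at its end, in the units of the state.
- ctrl.read_state(): the state, without advancing time (a new reading comes with each control period).
- viewer.get_image(name): name is "side" or "top"; returns the picture (400x640x3 uint8, blue, green, red); there is no depth.
- viewer.camera_info(name): a dict with "K" (3x3 intrinsics, pixels), "R" (3x3) and "t" (3): a world point X has camera coordinates R X + t. Camera axes: x right, y down, z forward; pixel columns grow to the right and rows downward; lengths in mm; the calibration is good to about 2 mm. A picture is of the moment at which its call begins. camera_info takes no time and is no camera call.
- ctrl.finish_job(): hands the job in, once; it reports no verdict.
Trained networks look in the newest picture that a camera, given by its name, has taken for a name from the list of things; names that differ only in an ending like _2 or _b are one class to them, and where a whole thing is asked for, a point or a joint stands for the part that bears it (a point fixed in the world has none). Each returns a list of dicts, best first, with "score" (0 to 1); they miss things now and then, are a little off and sometimes report something else, mostly with a low value. They report only what shows in the picture. A call takes as long as a camera call. They do not tell look-alikes from the thing itself.
- viewer.find_in(camera, label): "location" ([column, row] as shares, 0 to 1, of the picture: columns of its width, rows of its height, amid what is visible of it).
The state is a dict: "clock": time; "qpos": joint angles; "qd": joint speeds; "tau": joint torques, N m; "eef_pos": TCP position; "tool_rot": TCP orientation; "force": force on the tool from outside, world axes, zero at the start; "torque": the same for the moment, N m; "width": finger opening in mm.
Only numpy, scipy, OpenCV 4.12 (cv2) and the standard library are available. Lean on these libraries where they do the work, as an engineer would, in place of code of your own. Each camera call takes 0.05 s, during which the arm holds its last target. There are 200 camera calls.

### The job

The red bauble stands off to one side of its small round stand. With light taps of the fingertips against the side of the glass ball, nudge it until its foot stands in the middle of the stand, inside the painted circle, upright and steady, then take the hand away. Do not grip, lift, tip or knock it off, keep off its brass cap, and leave the blue bauble and everything else as they are.

Things in the scene. Friction and masses are not known exactly. Their poses are not given: they have to be found in the camera images.
- red_bauble: red glass bauble (90 mm ball, white painted spots) glued on a narrow dark wooden foot 60 mm across, loose on its stand. Origin: centre of the foot's underside, z up. Starts 16 to 30 mm off centre, any direction. 0.1 to 0.2 kg; slides at friction 0.26 to 0.4 and stops with the push; pushed at the ball's widest level it slides, pushed near the top it may tip.
- red_ball_center (a point): the centre of the red ball: its widest level, 50 mm above the underside of the foot and 110 mm above the table. The ball spans 45 mm each way from here.
- red_bauble_cap: the brass cap on top of the red bauble, 20 mm across, 13 mm high with a thin wire loop 8 mm higher; origin: centre of the cap's underside, 92 mm above the bauble's origin. Not to be touched.
- red_stand: the fixed display stand under the red bauble: a round light-wood plate 132 mm across on a steel post. Origin: centre of its underside on the table; its top face is 60 mm above the origin. A thin black circle of 37 mm inner radius is painted round the plate's centre. The yaw means nothing. The two stands may stand either way round, left or right.
- blue_bauble: blue glass bauble (90 mm ball, white painted spots) glued on a narrow dark wooden foot 60 mm across, loose on its stand. Origin: centre of the foot's underside, z up. Ball centre 50 mm, top of the cap 113 mm above the origin. It already stands in the middle of its own stand; leave it alone.
- blue_stand: the fixed display stand under the blue bauble: a round light-wood plate 132 mm across on a steel post. Origin: centre of its underside on the table; its top face is 60 mm above the origin. A thin black circle of 37 mm inner radius is painted round the plate's centre. The yaw means nothing. 
- brush_pot: a white ceramic pot of paint brushes, 68 mm across, 155 mm high with the brushes, loose; origin: centre of its underside. Leave alone.
- paint_jar: a small jar of yellow paint with a white lid, 52 mm across, 60 mm high, loose; origin: centre of its underside. Leave alone.
- green_box: a green box, 100 x 70 x 45 mm, loose; origin: centre of its underside. Leave alone.
There are look-alikes about, which are no part of the job. What is meant by the red_bauble is not orange or turquoise, and is the larger of those in its own colour.

How it is judged:
By the outcome, as a careful person would: the job done as asked, in the order asked, and still so for the second after the job is handed in, with the robot touching nothing.
It also fails if it takes over 48 s, if anything falls off the work surface, if the arm or the gripper's body presses on something with over 40 N, if the wrist force passes 120 N, or if a joint passes its speed limit or range.

## Working session

There is one attempt and no reset: what is moved stays moved. The work goes in short steps, Python scripts to look and compute and a tool call to move; the robot and the scene stay as the last step left them, time stands still between calls to the robot, and variables do not carry over. Pictures are saved under pics/ and viewed, about 8 in all and at most 12, crops included, and the job is handed in when it is done.

Besides the shell and the picture viewer there is one more tool, called as name(argument=value, ...) on one line, values as JSON. apply_moves: Moves the arm, as the interface text tells. Scaled input: -1 to 1 covers 50 mm each way for a shift and 6 degrees each way for a turn. Its arguments: {"type":"object","properties":{"series":{"type":"array","items":{"type":"array","items":{"type":"array","items":{"type":"number"}}}},"claw":{"type":"number"}},"required":["series"]}

```bash
mkdir -p pics
python3 - <<'E'
from cell import ctrl, viewer
import cv2
for n in("side","top"):
    cv2.imwrite(f"pics/{n}0.png",viewer.get_image(n))
    c=viewer.camera_info(n);print(n,c["K"],c["R"],c["t"])
    for l in("red_bauble","red_ball_center","red_bauble_cap","red_stand","blue_bauble","blue_stand"):
        print(l,[(round(d["score"],2),round(d["location"][0]*640),round(d["location"][1]*400)) for d in viewer.find_in(n,l)][:5])
s=ctrl.read_state();print(s)
E
```

```text
side [[427.51212813   0.         312.31004311]
 [  0.         427.51212813 203.99317636]
 [  0.           0.           1.        ]] [[ 0.98185445 -0.18907789  0.01453911]
 [-0.13395181 -0.7457737  -0.65259367]
 [ 0.13423392  0.63880446 -0.75756856]] [-562.90298723  220.04032189  904.85975192]
red_bauble [(0.93, 243, 153), (0.74, 271, 178), (0.7, 218, 215), (0.63, 293, 254)]
red_ball_center [(0.88, 246, 155), (0.85, 270, 177), (0.84, 221, 215), (0.59, 293, 251)]
red_bauble_cap [(0.5, 270, 161), (0.44, 243, 141)]
red_stand [(0.66, 283, 205)]
blue_bauble [(0.72, 333, 321), (0.6, 393, 233)]
blue_stand [(0.25, 248, 253)]
top [[443.11313855   0.         310.76869435]
 [  0.         443.11313855 197.23216388]
 [  0.           0.           1.        ]] [[-0.00717978 -0.9999598  -0.00537185]
 [-0.99172474  0.00780905 -0.12814469]
 [ 0.12818149  0.00440734 -0.99174093]] [106.28090542 581.00674531 832.57361255]
red_bauble [(0.85, 280, 304), (0.81, 357, 224), (0.65, 259, 235), (0.65, 184, 262)]
red_ball_center [(0.74, 186, 267), (0.71, 262, 235), (0.58, 349, 222), (0.57, 282, 307)]
red_bauble_cap [(0.66, 255, 232), (0.55, 277, 307), (0.48, 178, 267), (0.39, 351, 220)]
red_stand []
blue_bauble [(0.93, 474, 194)]
blue_stand [(0.91, 451, 209)]
{'clock': 0.7, 'qpos': array([-1.27878059,  0.62833152,  0.03846811,  1.51740709, -0.02701296,
        0.99631609, -0.01997243]), 'qd': array([-0.00127723, -0.00188933,  0.00071168,  0.00062793, -0.00163411,
        0.00162983, -0.00091144]), 'tau': array([ 1.19218537e-03, -5.63132107e+01,  1.22576181e+00, -1.93744469e+01,
        1.08694486e-02,  1.63229586e-03,  8.70212148e-06]), 'eef_pos': array([227.60604659, 608.85916168, 231.35497314]), 'tool_rot': array([-3.14152260e+00, -5.38960430e-05,  1.21300175e+00]), 'force': array([-0.16931353,  0.2460867 ,  0.17955364]), 'torque': array([ 0.04450584, -0.03728619,  0.02699199]), 'width': 85.51671653602493}
```

View pics/side0.png

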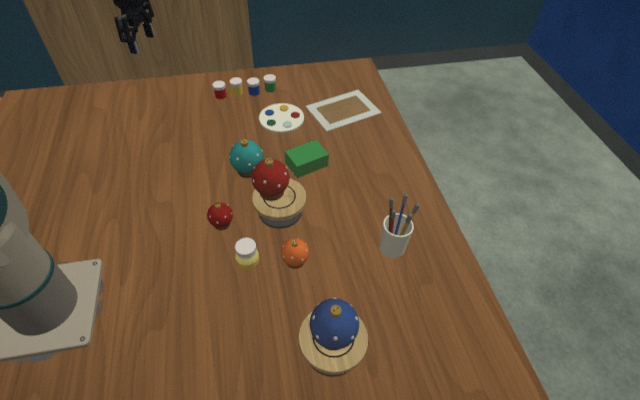

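View pics/top0.png

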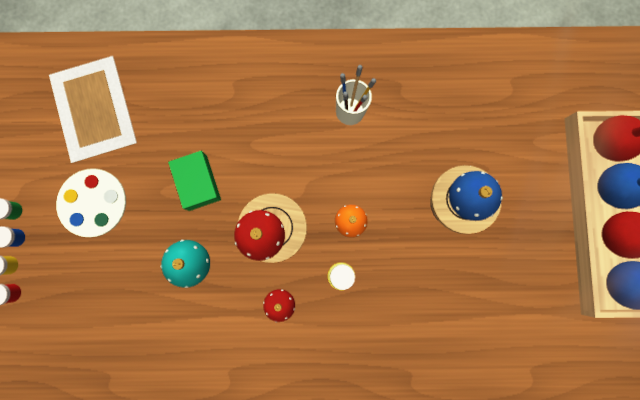

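The large red ball, at top (259,235) and side (270,178), stands on the plate. The small red ball at top (279,305) and side (220,215) is a look-alike on the table, as are the turquoise (185,263) and orange (351,220) ones. The stand is at about top (272,228). I'll fit the plate and ball by edge matching in both cameras and check on an enlarged crop.

```bash
cat > h.py <<'E'
import numpy as np, cv2
from cell import ctrl, viewer
from scipy.ndimage import map_coordinates as mc
from scipy.optimize import minimize
A=np.linspace(0,2*np.pi,180,endpoint=False)
def proj(n,X):
    c=viewer.camera_info(n);p=(np.atleast_2d(X)@np.array(c["R"]).T+np.array(c["t"]))@np.array(c["K"]).T
    return p[:,:2]/p[:,2:]
def back(n,uv,z):
    c=viewer.camera_info(n);R=np.array(c["R"]);o=-R.T@np.array(c["t"])
    d=R.T@np.linalg.inv(np.array(c["K"]))@np.array([uv[0],uv[1],1.]);return (o+d*(z-o[2])/d[2])
def circ(xy,z,r): return np.c_[xy[0]+r*np.cos(A),xy[1]+r*np.sin(A),0*A+z]
def sphere(n,xy,z,r):
    c=viewer.camera_info(n);o=-np.array(c["R"]).T@np.array(c["t"]);C=np.array([*xy,z]);v=o-C;D=np.linalg.norm(v);v/=D
    a=np.cross(v,[0,0,1]);a/=np.linalg.norm(a);b=np.cross(v,a);q=r*np.sqrt(1-(r/D)**2)
    return C+v*r*r/D+q*(np.outer(np.cos(A),a)+np.outer(np.sin(A),b))
def samp(I,p): return mc(I,[p[:,1],p[:,0]],order=1,mode="nearest")
def red(img):
    f=img.astype(float);return ((f[...,2]>60)&(f[...,1]<.33*f[...,2])&(f[...,0]<.45*f[...,2])).astype(np.float64)
def ball(n,img,uv,f=red):
    m=cv2.GaussianBlur(f(img),(0,0),.7)
    S=lambda xy:-(samp(m,proj(n,sphere(n,xy,110,43))).clip(0,.8)-samp(m,proj(n,sphere(n,xy,110,47.5)))).mean()
    return search(S,back(n,uv,110)[:2])
def plate(n,img,uv):
    g=cv2.GaussianBlur(img.astype(float),(0,0),.6);g=g[...,1]
    S=lambda xy:-(np.clip(samp(g,proj(n,circ(xy,60,64)))-samp(g,proj(n,circ(xy,60,68.5))),-20,60).mean()
      +np.clip((samp(g,proj(n,circ(xy,60,34.5)))+samp(g,proj(n,circ(xy,60,41.5))))/2-samp(g,proj(n,circ(xy,60,38))),-20,60).mean())
    return search(S,back(n,uv,60)[:2])
def search(S,c):
    for w,k in((14,15),(2.5,11)):
        G=[(S((c[0]+i,c[1]+j)),c[0]+i,c[1]+j) for i in np.linspace(-w,w,k) for j in np.linspace(-w,w,k)]
        b=min(G);c=b[1:]
    return np.array(c),round(-b[0],2)
def draw(n,img,items,cuv,name,h=60,s=6):
    x0,y0=int(cuv[0]-h),int(cuv[1]-h)
    o=cv2.resize(img[y0:y0+2*h-20,x0:x0+2*h],None,fx=s,fy=s,interpolation=cv2.INTER_CUBIC)
    for P,col in items: cv2.polylines(o,[((proj(n,P)+.5-[x0,y0])*s).astype(int)],True,col,1)
    return o
E
python3 - <<'E'
from h import *
o=[]
for n,b,p in(("side",(270,178),(280,200)),("top",(259,235),(272,228))):
    im=cv2.imread(f"pics/{n}0.png")
    B=ball(n,im,b);P=plate(n,im,p);print(n,B,P,"ball-plate",B[0]-P[0])
    o.append(draw(n,im,[(sphere(n,B[0],110,45),(255,255,0)),(circ(P[0],60,66),(0,255,0)),(circ(P[0],60,37),(255,0,255))],p,n,h=50,s=4))
    q=(333,335) if n=="side" else (465,198)
    print("blue plate",plate(n,im,q))
    for l,uv,z in(("jar",(246,250) if n=="side" else (342,277),50),("orange",(295,253)if n=="side" else (351,220),30),("turq",(246,158)if n=="side" else (186,263),40),("small",(220,215)if n=="side" else (279,305),28),("box",(306,158)if n=="side" else (191,180),40),("pot",(398,225)if n=="side" else (352,95),90)):print(l,back(n,uv,z)[:2].round())
cv2.imwrite("pics/fit.png",np.hstack(o))
E
```

```text
Traceback (most recent call last):
  File "h.py", line 28, in plate
    return search(S,back(n,uv,60)[:2])
  File "h.py", line 31, in search
    G=[(S((c[0]+i,c[1]+j)),c[0]+i,c[1]+j) for i in np.linspace(-w,w,k) for j in np.linspace(-w,w,k)]
        ~^^^^^^^^^^^^^^^^^
  File "h.py", line 27, in <lambda>
    +np.clip((samp(g,proj(n,circ(xy,60,34.5)))+samp(g,proj(n,circ(xy,60,41.5))))/2-samp(g,proj(n,circ(xy,60,38))),-20,60).mean())
                                                                                          ~~~~^^^^^^^^^^^^^^^^^^
  File "h.py", line 7, in proj
    c=viewer.camera_info(n);p=(np.atleast_2d(X)@np.array(c["R"]).T+np.array(c["t"]))@np.array(c["K"]).T
ValueError: time passes only in moves, steps and waits
```

```bash
sed -i 's/viewer.camera_info(n)/CI(n)/; ' h.py; sed -i '4i from functools import cache\n@cache\ndef CI(n): return viewer.camera_info(n)' h.py
cat > m.py <<'E'
from h import *
o=[]
for n,b,p in(("side",(270,178),(280,200)),("top",(259,235),(272,228))):
    im=cv2.imread(f"pics/{n}0.png")
    B=ball(n,im,b);P=plate(n,im,p);print(n,B,P,"ball-plate",B[0]-P[0])
    o.append(draw(n,im,[(sphere(n,B[0],110,45),(255,255,0)),(circ(P[0],60,66),(0,255,0)),(circ(P[0],60,37),(255,0,255))],p,n,h=50,s=4))
    q=(333,335) if n=="side" else (465,198)
    print("blue plate",plate(n,im,q))
    for l,uv,z in(("jar",(246,250) if n=="side" else (342,277),50),("orange",(295,253)if n=="side" else (351,220),30),("turq",(246,158)if n=="side" else (186,263),40),("small",(220,215)if n=="side" else (279,305),28),("box",(306,158)if n=="side" else (191,180),40),("pot",(398,225)if n=="side" else (352,95),90)):print(l,back(n,uv,z)[:2].round())
cv2.imwrite("pics/fit.png",np.hstack(o))
E
python3 m.py
```

```text
side (array([511.90615309, 190.26360075]), np.float64(0.04)) (array([523.49175703, 175.3655018 ]), np.float64(46.31)) ball-plate [-11.58560394  14.89809895]
blue plate (array([ 574.49857441, -197.01981728]), np.float64(62.57))
jar [430.  37.]
orange [537.  23.]
turq [456. 345.]
small [376. 167.]
box [616. 317.]
pot [769.  16.]
top (array([506.35115158, 193.76142213]), np.float64(0.59)) (array([522.13289553, 176.77129583]), np.float64(75.2)) ball-plate [-15.78174394  16.9901263 ]
blue plate (array([ 573.10720087, -195.11815401]), np.float64(67.84))
jar [428.  44.]
orange [537.  23.]
turq [456. 343.]
small [374. 165.]
box [618. 338.]
pot [770.  22.]
```

View pics/fit.png

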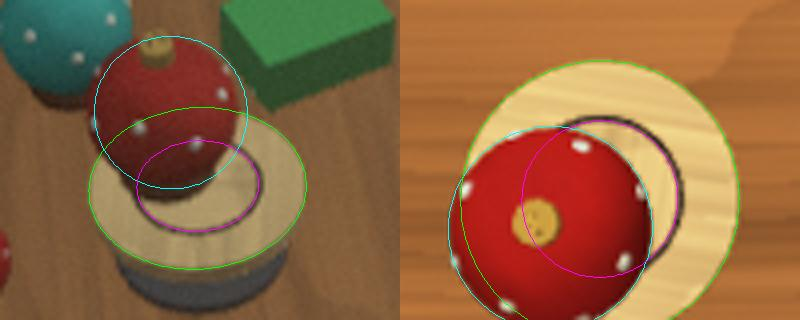

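```bash
sed -i "s/return ((f.*/return ((f[...,2]>35)\&(f[...,1]<.48*f[...,2])\&(f[...,0]<.6*f[...,2])).astype(float)/" h.py
python3 m.py | grep ball-
cat > go.py <<'E'
from h import *
def to_tool(target,yaw=None):
    s=ctrl.read_state();y=s["tool_rot"][2];d=np.array(target)-s["eef_pos"]
    R=cv2.Rodrigues(np.array([0,0,y]))[0]@np.diag([1,-1,-1.])
    print("t",round(s["clock"],2),"pos",s["eef_pos"].round(1),"yaw",round(y,3),"F",s["force"].round(1),"w",round(s["width"],1),"tool shift/50",(R.T@d/50).round(3), "rz/6deg",None if yaw is None else round(-np.degrees(yaw-y)/6,2))
E
```

```text
side (array([506.90615309, 195.26360075]), np.float64(0.47)) (array([523.49175703, 175.3655018 ]), np.float64(46.31)) ball-plate [-16.58560394  19.89809895]
top (array([505.85115158, 193.76142213]), np.float64(0.68)) (array([522.13289553, 176.77129583]), np.float64(75.2)) ball-plate [-16.28174394  16.9901263 ]
```

```bash
python3 -c "
from go import *
to_tool([456.3,250.2,231],0.730)"
```

```text
t 0.7 pos [227.6 608.9 231.4] yaw 1.213 F [-0.2  0.2  0.2] w 85.5 tool shift/50 [-5.117  6.796  0.007] rz/6deg 4.61
```

apply_moves(series=[[[-0.51,0.68,0,0,0,0],[-0.51,0.68,0,0,0,0],[-0.51,0.68,0,0,0,0],[-0.51,0.68,0,0,0,0],[-0.51,0.68,0,0,0,0]]], claw=-1)

```text
clock: 1.32
eef_pos: [343.0, 428.8, 231.5]
tool_rot: [3.141, -0.001, 1.213]
force: [0.6, -0.1, 0.5]
width: 0.2
```

apply_moves(series=[[[-0.51,0.68,0,0,0,0],[-0.51,0.68,0,0,0,0],[-0.51,0.68,0,0,0,0],[-0.51,0.68,0,0,0,0],[-0.51,0.68,0,0,0,0]]])

```text
clock: 1.95
eef_pos: [457.6, 249.9, 231.6]
tool_rot: [3.141, -0.001, 1.213]
force: [0.4, -0.1, -0.9]
width: -0.3
```

apply_moves(series=[[[0,0,0,0,0,0.92],[0,0,0,0,0,0.92],[0,0,0,0,0,0.92],[0,0,0,0,0,0.92],[0,0,0,0,0,0.92]]])

```text
clock: 2.58
eef_pos: [456.9, 251.0, 231.5]
tool_rot: [-3.142, -0.0, 0.728]
force: [-1.2, 1.3, 1.1]
width: 0.0
```

```bash
python3 -c "
from go import *
to_tool([456.3,250.2,102],0.730)"
```

```text
t 2.58 pos [456.9 251.  231.5] yaw 0.728 F [-1.2  1.3  1.1] w 0.0 tool shift/50 [-0.019  0.004  2.59 ] rz/6deg -0.02
```

apply_moves(series=[[[0,0,0.52,0,0,0],[0,0,0.52,0,0,0],[0,0,0.52,0,0,0],[0,0,0.52,0,0,0],[0,0,0.5,0,0,0]]])

```text
clock: 3.2
eef_pos: [457.0, 251.1, 101.6]
tool_rot: [3.142, -0.001, 0.731]
force: [0.1, 0.6, -0.1]
width: 0.1
```

```bash
cat > look.py <<'E'
from go import *
import sys
k=sys.argv[1];o=[];D=[]
for n,p in(("side",(523.5,175.4)),("top",(522.1,176.8))):
    im=viewer.get_image(n);cv2.imwrite(f"pics/{n}{k}.png",im)
    c=np.array(sys.argv[2:4],float) if len(sys.argv)>3 else np.array([506.3,194.3])
    B=ball(n,im,proj(n,[*c,110])[0]);print(n,B,"ball-plate",B[0]-p);D.append(B[0]-p)
    o.append(draw(n,im,[(sphere(n,B[0],110,45),(255,255,0)),(circ(p,60,66),(0,255,0)),(circ(p,60,37),(255,0,255))],proj(n,[*p,60])[0],n,h=50,s=4))
cv2.imwrite(f"pics/look{k}.png",np.hstack(o));print("mean",np.mean(D,0))
to_tool([456.3,250.2,102])
E
python3 look.py 1
```

```text
side (array([506.8, 194.8]), np.float64(0.46)) ball-plate [-16.7  19.4]
top (array([505.8, 193.8]), np.float64(0.68)) ball-plate [-16.3  17. ]
mean [-16.5  18.2]
t 3.3 pos [455.3 250.2 100.4] yaw 0.731 F [-0.5 -0.2 -0.2] w 0.1 tool shift/50 [ 0.016  0.014 -0.033] rz/6deg None
```

View pics/look1.png

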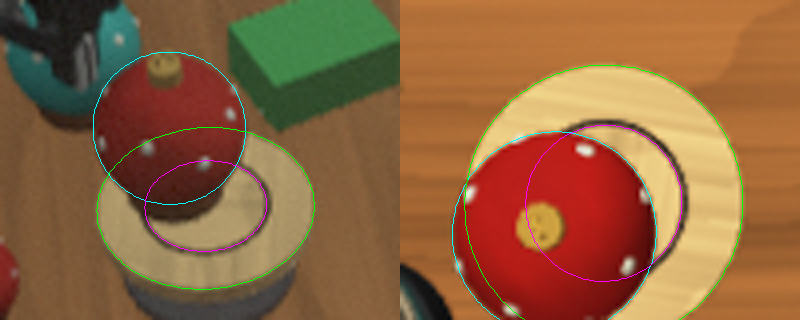

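apply_moves(series=[[[0,0.06,-0.02,0,0,0],[0,0.06,0,0,0,0],[0,0.06,0,0,0,0],[0,0.06,0,0,0,0],[0,0.06,0,0,0,0]]])

```text
clock: 3.92
eef_pos: [467.0, 239.6, 103.5]
tool_rot: [3.142, -0.0, 0.731]
force: [-0.2, 0.1, -0.1]
width: -0.1
```

apply_moves(series=[[[0,0.06,0,0,0,0],[0,0.06,0,0,0,0],[0,0.06,0,0,0,0],[0,0.06,0,0,0,0],[0,0.06,0,0,0,0]]])

```text
clock: 4.55
eef_pos: [476.9, 228.5, 103.3]
tool_rot: [-3.141, 0.0, 0.731]
force: [0.4, 0.9, -0.4]
width: -0.1
```

```bash
python3 look.py 2 511 189
```

```text
side (array([512.5, 187.5]), np.float64(0.5)) ball-plate [-11.   12.1]
top (array([512.5, 186.5]), np.float64(0.56)) ball-plate [-9.6  9.7]
mean [-10.3  10.9]
t 4.65 pos [477.1 228.1 103.3] yaw 0.731 F [-0.2  0.7 -0.2] w 0.0 tool shift/50 [-0.016 -0.607  0.026] rz/6deg None
```

View pics/look2.png

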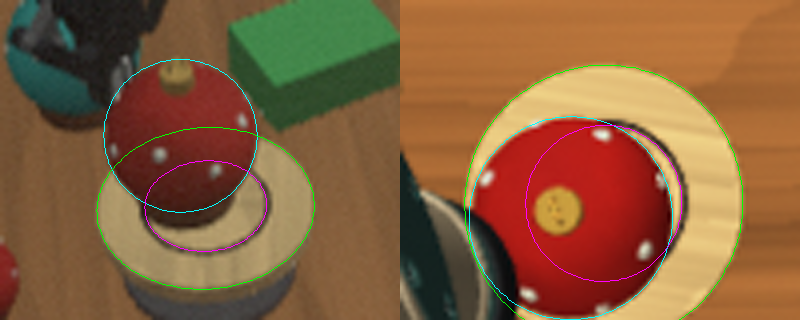

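apply_moves(series=[[[0,0.05,0,0,0,0],[0,0.05,0,0,0,0],[0,0.05,0,0,0,0],[0,0.05,0,0,0,0],[0,0.04,0,0,0,0]]])

```text
clock: 5.28
eef_pos: [484.9, 219.5, 103.3]
tool_rot: [-3.142, 0.0, 0.731]
force: [-1.6, 0.0, 1.0]
width: -0.0
```

```bash
python3 look.py 3 520 179
```

```text
side (array([521., 179.]), np.float64(0.48)) ball-plate [-2.5  3.6]
top (array([520.5, 177.5]), np.float64(0.54)) ball-plate [-1.6  0.7]
mean [-2.05  2.15]
t 5.38 pos [485.1 219.4 103.3] yaw 0.731 F [ 0.3 -0.5 -1. ] w 0.2 tool shift/50 [-0.016 -0.843  0.026] rz/6deg None
```

apply_moves(series=[[[0,-0.2,0,0,0,0],[0,-0.4,0,0,0,0],[0,-0.4,0,0,0,0],[0,0,0,0,0,0],[0,0,0,0,0,0]]])

```text
clock: 6.0
eef_pos: [451.8, 256.5, 103.4]
tool_rot: [3.141, -0.0, 0.731]
force: [0.4, -0.1, -0.0]
width: -0.1
```

```bash
python3 look.py 4 520 179
python3 - <<'E'
from h import *
def blue(img):
    f=img.astype(float);return ((f[...,0]>35)&(f[...,2]<.62*f[...,0])).astype(float)
for n,q in(("side",(333,335)),("top",(465,198))):
    im=cv2.imread(f"pics/{n}4.png");P=plate(n,im,q);B=ball(n,im,proj(n,[*P[0],110])[0],blue);print(n,"blue bias",B,B[0]-P[0]," red plate",plate(n,im,(280,200) if n=="side" else (272,228)))
E
```

```text
side (array([521. , 178.5]), np.float64(0.48)) ball-plate [-2.5  3.1]
top (array([520.5, 177.5]), np.float64(0.65)) ball-plate [-1.6  0.7]
mean [-2.05  1.9 ]
t 6.1 pos [452.1 256.1 103.3] yaw 0.73 F [ 0.8 -0.5 -0.4] w 0.3 tool shift/50 [-0.016  0.144  0.027] rz/6deg None
side blue bias (array([ 572.99857441, -195.01981728]), np.float64(0.35)) [-1.5  2.5]  red plate (array([522.99175703, 175.3655018 ]), np.float64(43.91))
top blue bias (array([ 573.60720087, -192.61815401]), np.float64(0.63)) [0.5 2.5]  red plate (array([521.63289553, 175.77129583]), np.float64(76.31))
```

View pics/look4.png

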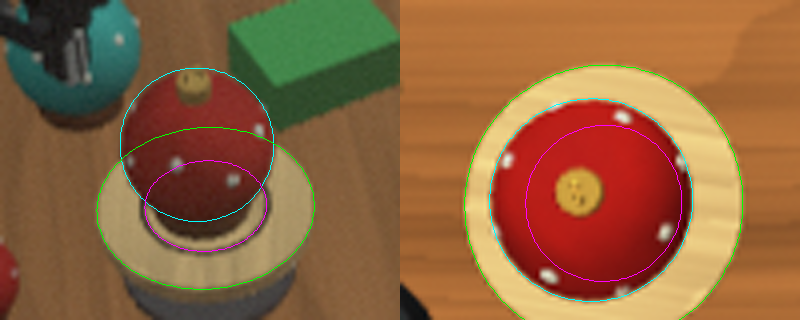

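The ball is nearly centred, but in the side view the foot seems a little far back. I'll check the foot directly against its expected outline, using blue, which is centred, as reference.

Run:
```python
from h import *
im=cv2.imread("pics/side4.png");n="side";o=[]
for p in((523.2,175.4),(574.5,-197)):
    im2=cv2.convertScaleAbs(im,alpha=1.8)
    o.append(draw(n,im2,[(circ(p,60,37),(255,0,255)),(circ(p,60,30),(0,255,255))],proj(n,[*p,60])[0]+[0,12],n,h=32,s=12))
h=min(x.shape[0] for x in o);cv2.imwrite("pics/foot4.png",np.hstack([x[:h] for x in o]))
```

```text
(no output)
```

View pics/foot4.png

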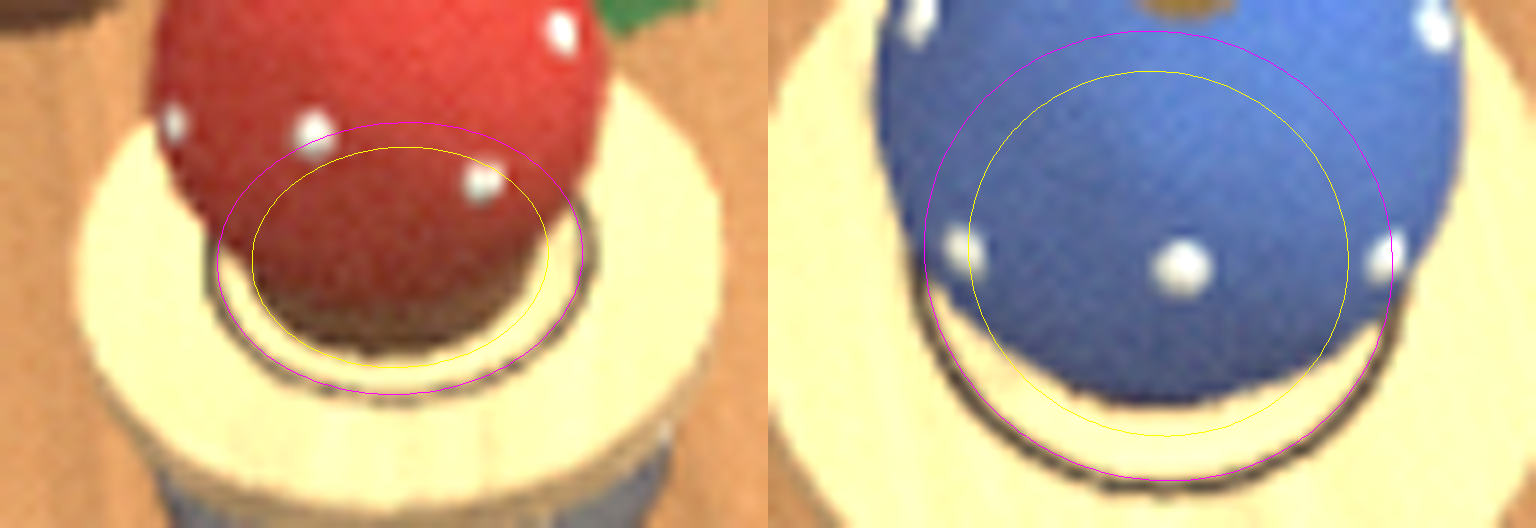

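The foot sits about 2 to 3 mm short, still along the same push direction. I'll give it one more light tap, ending 2 mm past the last contact.

apply_moves(series=[[[0,0.3,0,0,0,0],[0,0.3,0,0,0,0],[0,0.2,0,0,0,0],[0,0.08,0,0,0,0],[0,0.03,0,0,0,0]]])

```text
clock: 6.72
eef_pos: [481.9, 222.8, 103.3]
tool_rot: [-3.141, 0.0, 0.731]
force: [0.3, -0.2, 0.3]
width: -0.1
```

apply_moves(series=[[[0,0.03,0,0,0,0],[0,0.03,0,0,0,0],[0,0.03,0,0,0,0],[0,0.03,0,0,0,0],[0,0.015,0,0,0,0]]])

```text
clock: 7.35
eef_pos: [486.2, 218.1, 103.3]
tool_rot: [-3.141, 0.0, 0.731]
force: [-0.6, -0.2, 0.5]
width: 0.1
```

apply_moves(series=[[[0,-0.1,0,0,0,0],[0,-0.4,0,0,0,0],[0,-0.6,0,0,0,0],[0,0,-0.6,0,0,0],[0,0,-0.9,0,0,0]]])

```text
clock: 7.98
eef_pos: [448.0, 259.1, 178.1]
tool_rot: [-3.141, 0.003, 0.733]
force: [-0.2, 0.0, 0.7]
width: -0.1
```

apply_moves(series=[[[0,0,-0.9,0,0,0],[0,-0.3,-0.5,0,0,0],[0,-0.5,0,0,0,0],[0,-0.5,0,0,0,0],[0,0,0,0,0,0]]])

```text
clock: 8.6
eef_pos: [404.5, 309.0, 248.3]
tool_rot: [-3.14, 0.0, 0.736]
force: [-0.1, 0.5, -0.7]
width: 0.1
```

```bash
python3 look.py 5 522 177
python3 - <<'E'
from h import *
im=cv2.convertScaleAbs(cv2.imread("pics/side5.png"),alpha=1.8);p=(523.2,175.4)
a=draw("side",im,[(circ(p,60,37),(255,0,255)),(circ(p,60,30),(0,255,255))],proj("side",[*p,60])[0]+[0,5],"",h=38,s=10)
b=cv2.imread("pics/top5.png");b=cv2.resize(b,(760,475))
cv2.imwrite("pics/foot5.png",cv2.resize(np.vstack([a,b]),None,fx=.58,fy=.58))
E
```

```text
side (array([522., 177.]), np.float64(0.47)) ball-plate [-1.5  1.6]
top (array([521.5, 176. ]), np.float64(0.64)) ball-plate [-0.6 -0.8]
mean [-1.05  0.4 ]
t 8.7 pos [406.4 306.9 248.3] yaw 0.732 F [-0.3 -0.3 -0.5] w 0.2 tool shift/50 [-0.015  1.51   2.926] rz/6deg None
```

View pics/foot5.png

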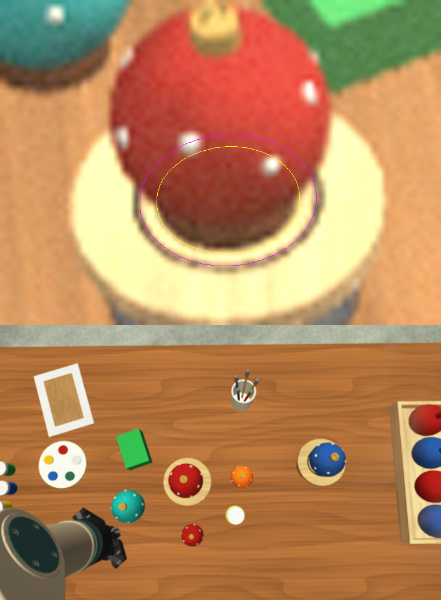

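The foot now fills the expected outline inside the painted circle. The bauble is upright, the other things look as they did at the start, and the hand is clear. I'll hand it in.

```bash
python3 -c "
from cell import ctrl
print(ctrl.finish_job())"
```

```text
the job is handed in; nothing more can be done
None
```

The red bauble now stands in the middle of its stand, inside the painted circle, and the job is handed in. I pushed it about 25 mm with the shut fingertips at the ball's widest level: one slow push, then a small 2 mm tap. After that I took the hand up and away, at 8.7 s on the clock.

- **Centring:** the two cameras differ by about 2.5 mm. The side view puts the ball (-1.5, +1.6) mm off the plate's centre and the top view (-0.6, -0.8) mm, so about 1 mm on average. The same fit on the blue bauble, which is centred, was up to 3 mm off, so read these as good to about that. In the side view the foot fills its expected outline inside the circle, where it has 7 mm to spare.
- **Steady and undisturbed:** the bauble is upright and did not move when the hand drew back. Nothing else looks moved by eye in the last top picture.
- **Forces:** readings at the end of each move stayed within about 2 N, which is the noise level, so they could not show the contact itself.

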